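# Unlock and reset the tripped lathe drive with a screwdriver

### The job

Reset the tripped lathe drive, the grey box with the yellow ring: take the screwdriver out of the wooden block and hold its magnetic tip still for a full second about a centimetre above that box's blue dot, then reach the blade through the ringed hole and press the recessed red button well down, without ramming anything. Finish while still gripping the screwdriver and holding the button down; leave the green-ringed box's button and everything else on the bench alone.

Things in the scene. Friction and masses are not known exactly. Their poses are not given: they have to be found in the camera images.
- driver_grip (a point): Centre of the dark round handle (88 mm long, about 24 mm thick) of a screwdriver that stands upright, blade down, in the middle hole of a wooden block. 188 mm long in all, 70 g. The handle reaches 44 mm to either side of this point along the screwdriver's axis; point's y axis runs along the screwdriver, from the tip to the handle's end.
- driver_tip (a point): Tip of the screwdriver's bare steel blade (about 6 mm thick, 100 mm long below the handle); the tip is the magnet. 144 mm from driver_grip along the axis. Same axes as driver_grip.
- tool_block: Fixed wooden block, 84 mm (x) by 50 mm (y) by 60 mm tall, origin under its centre, with three holes in a row along its x in the top; the screwdriver stands 50 mm deep in the middle one (10 mm square, over the origin), its handle starting about 50 mm above the block.
- lathe_drive_hole (a point): A grey rectangular motor drive box fixed to the bench, 116 mm (its x) by 84 mm (its y) by 64 mm tall, with a YELLOW ring round the hole in its flat top. This is the lathe's drive. The point is the centre of the 18 mm round hole, level with the box's top (64 mm above the bench); the box's x points from the hole to the blue dot, z up. The hole lies 24 mm from the box's centre. 30 mm down the hole sits the red button, 16 mm across.
- lathe_drive_mark (a point): Centre of the blue unlocking dot, 16 mm across, flat on the top of the box with the yellow ring, 58 mm from its hole. It senses the screwdriver's magnetic tip from close above.
- lathe_drive_button (a joint): Travel of the recessed red reset button of the yellow-ringed box, in m: 0 at rest (its face 30 mm below the box's top), 0.010 fully down. A spring pushes it back: 2 N at rest rising to 6 N fully down. It counts as down from 0.005.
- fan_drive_hole (a point): A grey rectangular motor drive box fixed to the bench, 116 mm (its x) by 84 mm (its y) by 64 mm tall, with a GREEN ring round the hole in its flat top. This is the dust fan's drive, otherwise just like the lathe's; the point is the centre of its hole. Leave it alone. The two boxes may stand either way round.
- fan_drive_button (a joint): Travel of the green-ringed box's red button, in m, 0 at rest; not to be pressed.
- blank_a: Bystander: stepped pale wooden turning blank, 62 mm wide, 85 mm tall, loose; origin under its centre.
- sand_block_b: Bystander: grey sanding block, 64 x 92 x 25 mm, loose; origin under its centre.
- screwdriver: The whole screwdriver; take its position from driver_grip and driver_tip.
- lathe_drive: The yellow-ringed box as a whole, origin under its centre; x points from the hole to the blue dot.
- fan_drive: The green-ringed box as a whole, origin under its centre; same axes.

How it is judged:
On the way, in this order (a step that is already met when the one before it is completed fails the run):
1. the screwdriver, gripped, is clear out of the block (z of driver_tip in the frame of tool_block above 0.065 m and contact force between the fingers and screwdriver above 1 N), for 0.1 s.
2. its tip is held still above the yellow-ringed box's blue dot: within 12 mm sideways, 2 to 25 mm above it (horizontal distance between driver_tip and lathe_drive_mark below 0.012 m and z of driver_tip in the frame of lathe_drive_mark between 0.002 and 0.025 m and linear speed of screwdriver below 0.03 m/s and contact force between the fingers and screwdriver above 1 N), for 0.8 s.
3. the blade is in the yellow-ringed hole, at least 10 mm deep (horizontal distance between driver_tip and lathe_drive_hole below 0.01 m and z of driver_tip in the frame of lathe_drive_hole below -0.01 m and contact force between the fingers and screwdriver above 1 N), for 0.1 s.
At the end, for the whole second after the job is handed in: The gripped screwdriver's tip is in the yellow-ringed hole and holds the red button at least 5 mm down (of 10) with 1 to 35 N, through the last second; the green-ringed box's button is up (value of joint lathe_drive_button above 0.005 m and contact force between screwdriver and lathe_drive_button between 1 and 35 N and horizontal distance between driver_tip and lathe_drive_hole below 0.01 m and z of driver_tip in the frame of lathe_drive_hole below -0.03 m and contact force between the fingers and screwdriver above 1 N and value of joint fan_drive_button below 0.002 m); the arm keeps its last pose, push and grip.
It fails at once if the green-ringed box's button is pressed (value of joint fan_drive_button above 0.003 m).
It fails at once if a finger touches the recessed button (contact force between the fingers and lathe_drive_button above 0.5 N).
It fails at once if the screwdriver is rammed into a box or its button with more than 40 N (contact force between screwdriver and lathe_drive above 40 N or contact force between screwdriver and fan_drive above 40 N).
It fails at once if the loose turning blank or sanding block is moved more than 30 mm (distance of any of blank_a, sand_block_b from where it was at the start of the episode above 0.03 m).
It also fails if it takes over 45 s, if anything falls off the work surface, if the arm or the gripper's body presses on something with over 40 N, if the wrist force passes 120 N, or if a joint passes its speed limit or range.

### The arm

A 6-joint arm with a two-finger parallel gripper is mounted at the origin on a cart in front of the work surface, level with it; the furniture and walls round the work are solid. World frame = base frame: x ahead of the robot, y to its left, z up, the work surface at z = 0. Lengths are in m, angles in rad, forces in N, time in s.
With the tool pointing down it reaches from about 0.275 to 0.85 m from the base axis. Payload 5.2 kg.
Tool frame: the origin (TCP) lies at the very end of the fingers, on their centre line; the grasp point (between the pads) lies arm.tcp_to_grasp behind it (arm.tcp_to_grasp is the distance from the TCP to the grasp point, in m); z points along the fingers, x is the direction in which the jaws open and shut, and the axes are right-handed (so a half turn about z gives the same grasp; the last joint's range is limited). The gripper opens to 85 mm and grips with 20 to 120 N. Pads are 22 mm wide; open, the fingers measure 114 mm over their backs; the gripper's body (76 mm by 85 mm) begins 54 mm behind the grasp point. The pads swing forward as they close: fully open they stand 13 mm farther back than shut.
Start: joints at [1.138, 0.259, 1.535, -0, 1.348, -0.203], TCP at [0.125, 0.536, 0.231] pointing down, gripper open.
Joint ranges: [-3.14, 3.14], [-0.91, 2.08], [0.19, 2.58], [-1.22, 4.36], [0.22, 2.71], [-3.12, 3.12]. Speed limits (rad/s): [2.57, 2.57, 3.14, 3.14, 3.14, 3.14].

### API

Orientations are given as a 3x3 rotation matrix whose columns are the frame's x, y, z axes.
In Python, from rig import arm, kin, sense, read_camera, workorder gives the robot as it stands. Calls block until the motion is done:
- arm.goto(position, orientation): joint-space move of the TCP to a pose.
- arm.line_to(position, rotation=None, rate=0.15, stop_force=None): straight line of the TCP; rotation=None keeps the orientation; rate is the mean speed in m/s. With stop_force (N) it stops when the force on the tool has changed by that much, and returns True; else False.
- arm.move_joints(angles): joint-space move.
- arm.gripper_to(opening, f_grip=None): finger opening in m; f_grip is the grip in N (None keeps the last); returns when the fingers have stopped.
- arm.wait(seconds).
- kin.solve_ik(position, orientation): joint angles nearest the present ones, or None.
- sense(): the state.
- read_camera(name): name is "side" or "top" or "wrist"; returns a dict with "color" (480x640x3 uint8, red, green, blue), "fx", "fy", "cx", "cy" (pixels), "xyz" and "rotation" of the camera in the world. Camera axes: x right, y up, looking along -z (the intrinsics and any distortion apply to the point x, -y, -z); pixel columns grow to the right and rows downward; lengths in m; the calibration is good to about 2 mm. A picture is of the moment at which its call begins. There is no depth.
A pose or a line that the arm cannot do raises arm.PlanningError and nothing moves.
- workorder.sign_off(): hands the job in, once; it reports no verdict.
The state is a dict: "time": time; "qpos": joint angles; "qd": joint speeds; "joint_torque": joint torques, N m; "tool_pos": TCP position; "tcp_rot": TCP orientation; "wrist_force": force on the tool from outside, world axes, zero at the start; "ft_torque": the same for the moment, N m; "gripper_width": finger opening in m.
Only numpy, scipy, OpenCV 4.12 (cv2) and the standard library are available. Lean on these libraries where they do the work, as an engineer would, in place of code of your own. Each camera call takes 0.05 s, during which the arm holds its last target.

## Working session

There is one attempt and no reset: what is moved stays moved. The work goes in short steps, each a Python script; the robot and the scene stay as the last script left them, time stands still between calls to the robot, and variables do not carry over. Pictures are saved under pics/ and viewed, and the job is handed in when it is done.

```bash
ls; mkdir -p pics
python3 - <<'E'
from rig import arm, kin, sense, read_camera
import cv2,numpy as np
s=sense();print(s['time'],s['tool_pos'],s['gripper_width'],arm.tcp_to_grasp)
for n in ["side","top","wrist"]:
    c=read_camera(n);cv2.imwrite(f"pics/{n}0.png",c["color"][:,:,::-1])
    print(n,{k:(np.round(v,4).tolist() if k!='color' else 0) for k,v in c.items()})
E
```

```text
pics
0.0 [0.12502927 0.53505204 0.23044453] 0.0853365787641021 0.0187
side {'color': 0, 'fx': 439.4791, 'fy': 439.4791, 'cx': 312.8099, 'cy': 235.1058, 'xyz': [0.0951, -0.889, 0.599], 'rotation': [[0.8904, 0.2174, -0.3999], [-0.4549, 0.3906, -0.8003], [-0.0178, 0.8945, 0.4467]]}
top {'color': 0, 'fx': 516.4218, 'fy': 516.4218, 'cx': 327.5175, 'cy': 243.5741, 'xyz': [0.3134, -0.029, 1.3075], 'rotation': [[0.0171, 0.9851, -0.171], [-0.9998, 0.019, 0.0094], [0.0125, 0.1708, 0.9852]]}
wrist {'color': 0, 'fx': 335.6251, 'fy': 335.6251, 'cx': 314.1293, 'cy': 239.3706, 'xyz': [0.0459, 0.554, 0.3726], 'rotation': [[0.2277, -0.9235, -0.3087], [0.9737, 0.2159, 0.0725], [-0.0003, -0.3171, 0.9484]]}
```

View pics/top0.png

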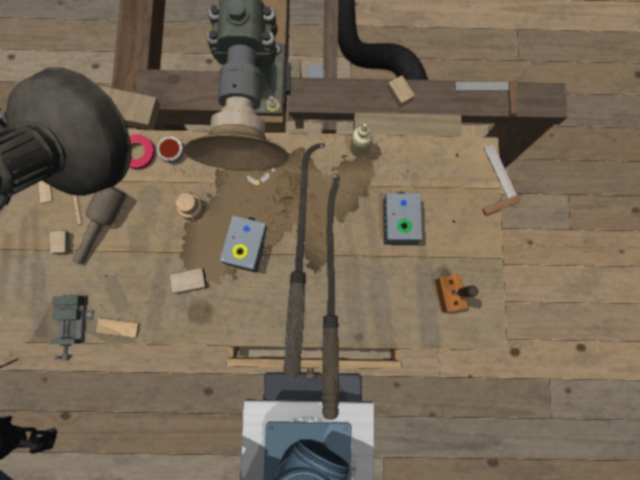

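View pics/side0.png

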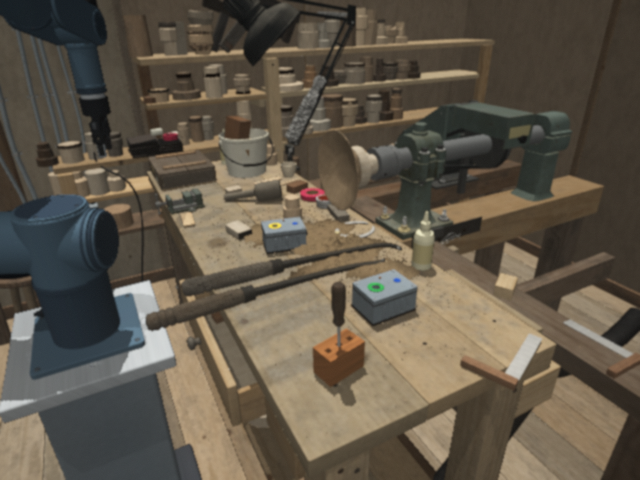

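View pics/wrist0.png

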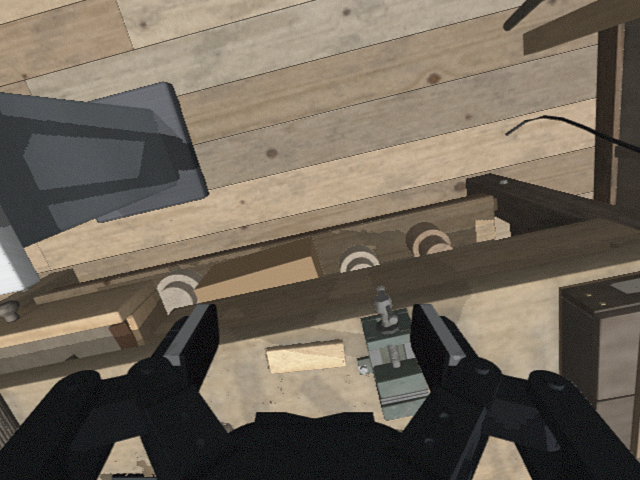

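Run:
```python
import cv2,numpy as np
t=cv2.imread("pics/top0.png");s=cv2.imread("pics/side0.png")
def cr(im,x,y,w,h,k):return cv2.resize(im[y:y+h,x:x+w],None,fx=k,fy=k,interpolation=cv2.INTER_CUBIC)
a=cr(t,210,205,66,75,6);b=cr(t,425,255,66,75,6)
cv2.imwrite("pics/tc.png",np.hstack([a,b]))
a=cr(s,250,205,66,75,6);b=cr(s,306,275,66,110,4)
b=cv2.copyMakeBorder(b,0,10,0,0,cv2.BORDER_CONSTANT);print(a.shape,b.shape)
cv2.imwrite("pics/sc.png",np.hstack([a,b]) if a.shape[0]==b.shape[0] else np.hstack([a,b[:450]]))
```

```text
(450, 396, 3) (450, 264, 3)
```

View pics/tc.png

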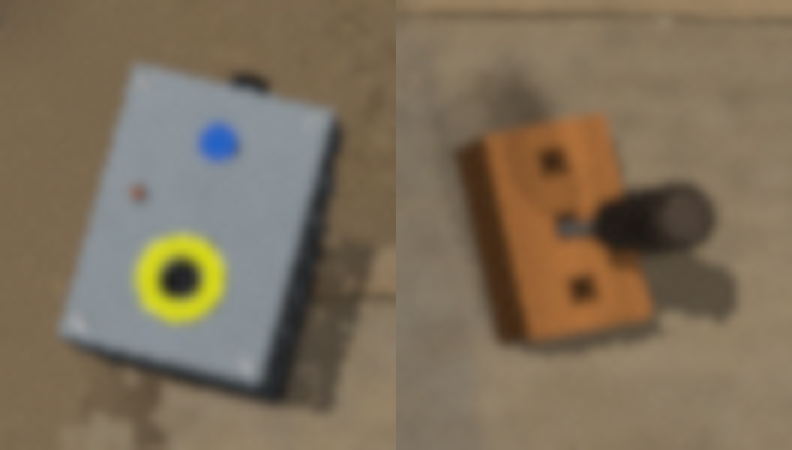

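View pics/sc.png

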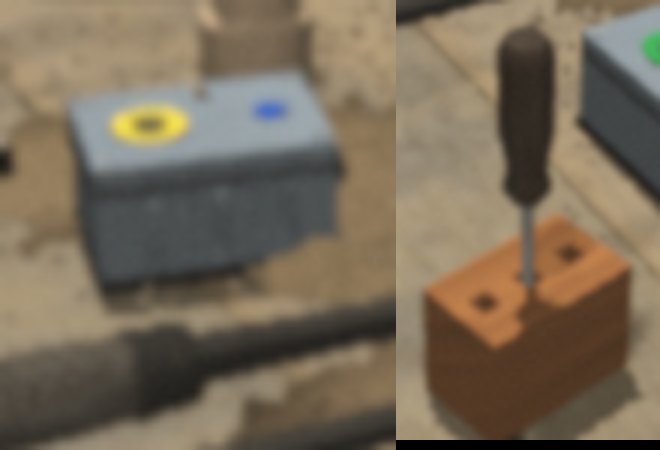

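```bash
cat > h.py <<'E'
from rig import arm, kin, sense, read_camera
import cv2,numpy as np
def ray(c,u,v):
    d=np.array([(u-c['cx'])/c['fx'],-(v-c['cy'])/c['fy'],-1.]);return np.array(c['rotation'])@d
def onz(c,u,v,z):
    d=ray(c,u,v);o=np.array(c['xyz']);return (o+d*(z-o[2])/d[2])
def proj(c,p):
    q=np.array(c['rotation']).T@(np.array(p)-c['xyz']);return c['cx']+c['fx']*q[0]/-q[2],c['cy']-c['fy']*q[1]/-q[2]
def tri(c1,p1,c2,p2):
    d1=ray(c1,*p1);d2=ray(c2,*p2);A=np.array([d1,-d2]).T
    o1=np.array(c1['xyz']);o2=np.array(c2['xyz']);t=np.linalg.lstsq(A,o2-o1,rcond=None)[0]
    a,b=o1+t[0]*d1,o2+t[1]*d2;return (a+b)/2,np.linalg.norm(a-b)
E
python3 - <<'E'
from h import *
T=read_camera('top');S=read_camera('side');np.set_printoptions(precision=4,suppress=True)
P={'hole':((240,251.5),(275,225.8),.064),'mark':((246.3,228.7),(295,223.3),.064),'b1':((451,281.7),(349.75,338.5),.06),'b2':((456.2,303.3),(328.25,350.5),.06),'htop':((472.8,291.2),(338.5,284),.198)}
for k,(a,b,z) in P.items():
    a=np.array(a)-.4;b=np.array(b)-.4
    print(k,onz(T,*a,z),onz(S,*b,z),*tri(T,a,S,b))
E
```

```text
hole [0.5065 0.1727 0.064 ] [0.5068 0.1781 0.064 ] [0.5054 0.1725 0.0668] 0.0014612756091900423
mark [0.5633 0.1599 0.064 ] [0.564  0.1655 0.064 ] [0.5621 0.1597 0.0669] 0.001315003190853181
b1 [ 0.4427 -0.3413  0.06  ] [ 0.4417 -0.3392  0.06  ] [ 0.4418 -0.3407  0.0612] 0.0016875247376328885
b2 [ 0.3907 -0.3527  0.06  ] [ 0.3906 -0.3491  0.06  ] [ 0.3899 -0.3517  0.0625] 0.0013815536269936608
htop [ 0.4087 -0.3534  0.198 ] [ 0.4086 -0.3525  0.198 ] [ 0.4085 -0.3532  0.1984] 0.0004492519123292742
```

Run:
```python
from h import *
T=read_camera('top');S=read_camera('side');np.set_printoptions(precision=4,suppress=True)
print('bowl ctr',*tri(T,(237,150),S,(335,168)))
for z in (.1,.2,.3,.4): print(z,'bowl near rim',onz(T,237,168,z),'lamp tip',onz(T,125,150,z))
print('lamp',*tri(T,(95,110),S,(265,30)))
s=sense();print(s['tcp_rot'],s['time'])
# candidate grasp: down tool, jaw along tilt dir
t=np.array([-.0085,-.0065]);t/=np.hypot(*t)
for yaw in np.deg2rad([0,37.4,90,127.4,-52.6,-90,217.4]):
    x=np.array([np.cos(yaw),np.sin(yaw),0]);z=np.array([0,0,-1]);R=np.array([x,np.cross(z,x),z]).T
    print(np.rad2deg(yaw),[kin.solve_ik(p,R) for p in ([.40,-.35,.33],[.5065,.174,.15])])
```

```text
bowl ctr [0.706  0.1682 0.2068] 0.012661731224256265
0.1 bowl near rim [0.705  0.1826 0.1   ] lamp tip [0.7449 0.4571 0.1   ]
0.2 bowl near rim [0.6726 0.1651 0.2   ] lamp tip [0.7092 0.4168 0.2   ]
0.3 bowl near rim [0.6402 0.1476 0.3   ] lamp tip [0.6734 0.3766 0.3   ]
0.4 bowl near rim [0.6077 0.13   0.4   ] lamp tip [0.6377 0.3363 0.4   ]
lamp [0.6044 0.3239 0.5743] 0.06487920720892802
[[ 0.2278  0.9737 -0.0002]
 [ 0.9737 -0.2278 -0.0004]
 [-0.0004 -0.0001 -1.    ]] 0.35
0.0 [array([-0.9288,  0.1776,  1.4009, -0.    ,  1.5631, -0.9288]), array([ 0.1225,  0.3022,  1.686 , -0.    ,  1.1534,  0.1225])]
37.4 [array([-0.9288,  0.1776,  1.4009, -0.    ,  1.5631, -1.5816]), array([ 0.1225,  0.3022,  1.686 , -0.    ,  1.1534, -0.5302])]
90.0 [array([-0.9288,  0.1776,  1.4009, -0.    ,  1.5631, -2.4996]), array([ 0.1225,  0.3022,  1.686 , -0.    ,  1.1534, -1.4483])]
127.40000000000002 [None, array([ 0.1225,  0.3022,  1.686 , -0.    ,  1.1534, -2.101 ])]
-52.6 [array([-0.9288,  0.1776,  1.4009, -0.    ,  1.5631, -0.0108]), array([ 0.1225,  0.3022,  1.686 , -0.    ,  1.1534,  1.0406])]
-90.0 [array([-0.9288,  0.1776,  1.4009, -0.    ,  1.5631,  0.642 ]), array([ 0.1225,  0.3022,  1.686 , -0.    ,  1.1534,  1.6933])]
217.4 [array([-0.9288,  0.1776,  1.4009, -0.    ,  1.5631,  1.56  ]), array([ 0.1225,  0.3022,  1.686 , -0.    ,  1.1534,  2.6113])]
```

```bash
cat >> h.py <<'E'
np.set_printoptions(precision=4,suppress=True)
def down(yaw):
    x=np.array([np.cos(yaw),np.sin(yaw),0]);z=np.array([0,0,-1.]);return np.array([x,np.cross(z,x),z]).T
def snap(n,f):
    c=read_camera(n);cv2.imwrite(f"pics/{f}.png",c["color"][:,:,::-1]);return c
E
python3 - <<'E'
from h import *
s=sense()
arm.goto([0.12,0.45,0.34],s['tcp_rot']);
arm.goto([0.40,-0.35,0.34],down(np.deg2rad(37.4)))
c=snap('wrist','w1');snap('side','s1');print(sense()['time'],c['xyz'],proj(c,[.4087,-.353,.198]))
E
```

```text
4.0333 [ 0.351  -0.2845  0.4821] (np.float64(318.25656494513163), np.float64(233.61388168149483))
```

View pics/w1.png

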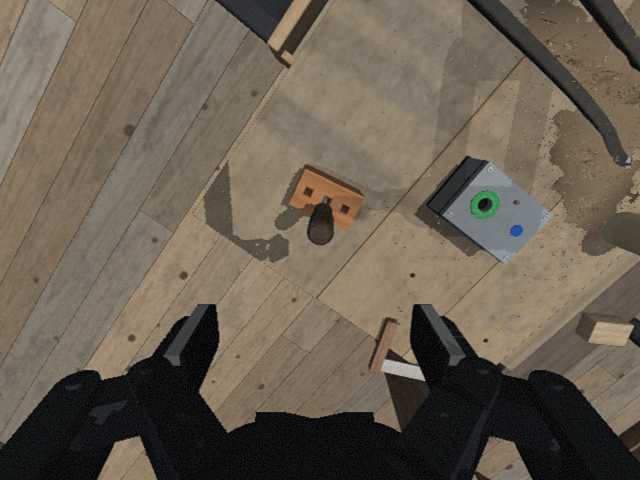

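Run:
```python
import cv2
t=cv2.imread("pics/w1.png")
cv2.imwrite("pics/w1c.png",cv2.resize(t[160:250,270:370],None,fx=6,fy=6,interpolation=cv2.INTER_CUBIC))
```

```text
(no output)
```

View pics/w1c.png

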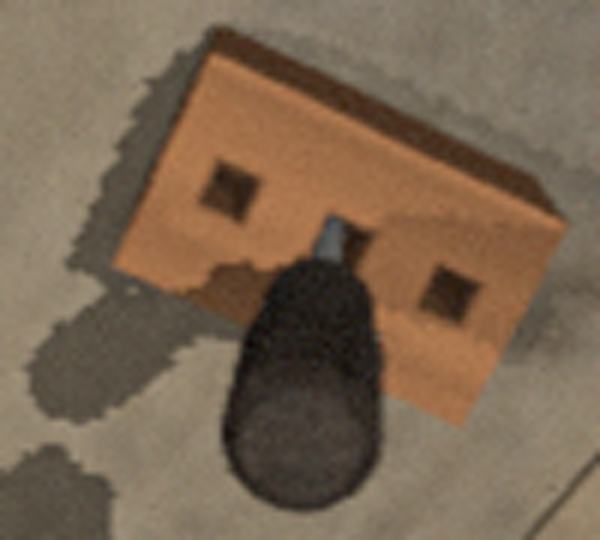

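Run:
```python
from h import *
c=read_camera('wrist');T=read_camera('top')
print(onz(c,320.5,233,.198),onz(c,308.2,191.4,.06),onz(c,344.7,208.5,.06),onz(c,326.5,199.8,.06), 'blade at entry',onz(c,270+330/6-.4,160+238/6-.4,.065))
# handle bottom end center
print(onz(c,270+318/6-.4,160+290/6-.4,.110))
print(sense()['gripper_width'])
```

```text
[ 0.4099 -0.3514  0.198 ] [ 0.3923 -0.3498  0.06  ] [ 0.443  -0.3389  0.06  ] [ 0.4174 -0.3442  0.06  ] blade at entry [ 0.4143 -0.3444  0.065 ]
[ 0.4118 -0.3472  0.11  ]
0.08545009193684368
```

```bash
python3 - <<'E'
from h import *
R=down(np.deg2rad(45))
arm.goto([.417,-.345,.26],R)
print(arm.line_to([.417,-.345,.136],rate=.12,stop_force=6))
print(sense()['tool_pos'],sense()['wrist_force'])
arm.gripper_to(0.0,f_grip=60)
s=sense();print(s['gripper_width'],s['wrist_force'],s['ft_torque'],s['time'])
snap('side','s2');snap('wrist','w2')
E
python3 -c "
import cv2,numpy as np
a=cv2.imread('pics/s2.png')[230:400,260:420];a=cv2.resize(a,None,fx=2.5,fy=2.5);b=cv2.imread('pics/w2.png');b=cv2.resize(b,(400,300));b=cv2.copyMakeBorder(b,0,125,0,0,0);cv2.imwrite('pics/c2.png',np.hstack([a,b]))"
```

```text
False
[ 0.4174 -0.3455  0.1369] [-0.3681 -0.2283 -0.5932]
0.022189163619043124 [-0.0951  0.022   2.0178] [ 0.0595 -0.0007  0.0623] 6.3417
```

View pics/c2.png

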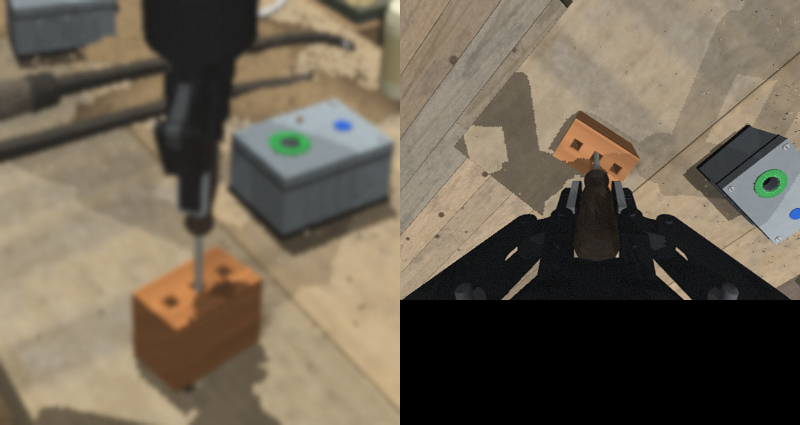

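```bash
python3 - <<'E'
from h import *
p=sense()['tool_pos']
print(arm.line_to([p[0],p[1],.27],rate=.12))
arm.wait(.3)
s=sense();print(s['gripper_width'],s['wrist_force'],s['tool_pos'],s['time'])
for n in ('side','wrist','top'):
    c=snap(n,n[0]+'3');print(n,proj(c,s['tool_pos']+np.array([0,0,-.1253])))
E
python3 -c "
import cv2,numpy as np
a=cv2.imread('pics/s3.png')[220:320,280:400];a=cv2.resize(a,None,fx=3,fy=3);b=cv2.imread('pics/w3.png');b=b[180:280,260:380];b=cv2.resize(b,None,fx=3,fy=3);cv2.imwrite('pics/c3.png',np.hstack([a,b]))"
```

```text
False
0.022539298310497485 [-0.0609  0.5651 -0.8306] [ 0.4171 -0.345   0.2696] 8.0083
side (np.float64(339.8997143545867), np.float64(306.2694904555384))
wrist (np.float64(313.4726948963476), np.float64(230.49611437394742))
top (np.float64(461.71897623824395), np.float64(288.96335097111415))
```

View pics/c3.png

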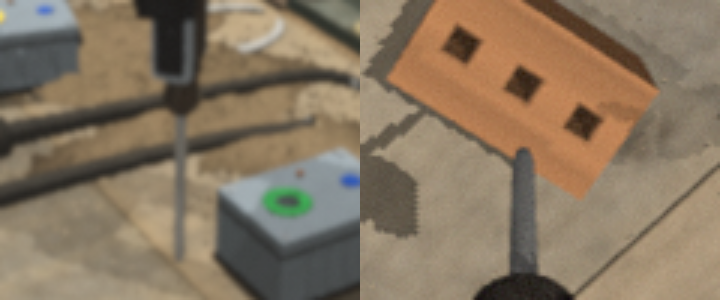

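View pics/w3.png

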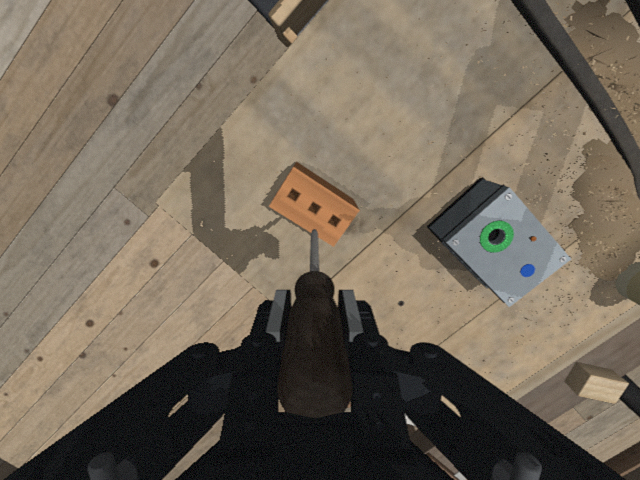

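```bash
python3 - <<'E'
from h import *
R=down(np.deg2rad(90))
arm.goto([.535,.165,.27],R)
arm.wait(.3)
s=sense();print(s['gripper_width'],s['wrist_force'],s['tool_pos'],s['tcp_rot'][:,2],s['time'])
for n in ('side','wrist','top'):
    c=snap(n,n[0]+'4');print(n,proj(c,s['tool_pos']+np.array([0,0,-.1253])),proj(c,[.5633,.1615,.064]),proj(c,[.5065,.1745,.064]))
E
python3 -c "
import cv2,numpy as np
a=cv2.imread('pics/s4.png')[180:280,240:340];a=cv2.resize(a,None,fx=3.9,fy=3.9);b=cv2.imread('pics/w4.png');b=b[150:280,250:380];b=cv2.resize(b,None,fx=3,fy=3);cv2.imwrite('pics/c4.png',np.hstack([a,b]))"
```

```text
0.022274796563006554 [0.4548 0.6191 0.3215] [0.5352 0.1644 0.27  ] [ 0.0001 -0.     -1.    ] 10.35
side (np.float64(284.314502263919), np.float64(198.85208344595378)) (np.float64(294.9606166591523), np.float64(223.45560441726766)) (np.float64(274.9996573179732), np.float64(225.88870636137273))
wrist (np.float64(313.4581902413009), np.float64(230.12201716370228)) (np.float64(310.87555144812734), np.float64(233.21379260505762)) (np.float64(323.2467716069991), np.float64(180.74768217538147))
top (np.float64(238.33293104167944), np.float64(233.26341924034872)) (np.float64(245.2432830604603), np.float64(228.30492031266112)) (np.float64(238.85608668742427), np.float64(251.08658811413093))
```

View pics/c4.png

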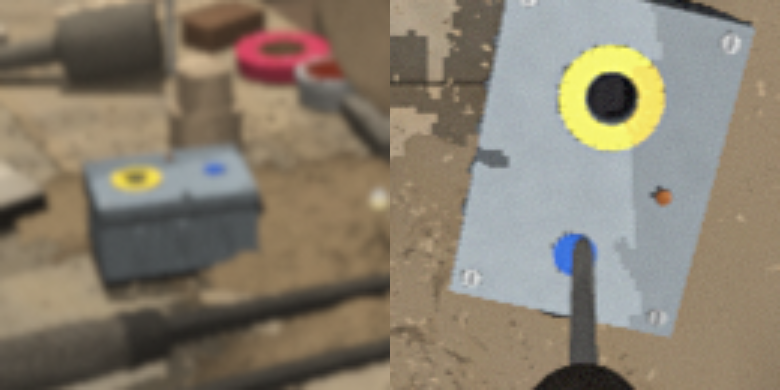

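View pics/w4.png

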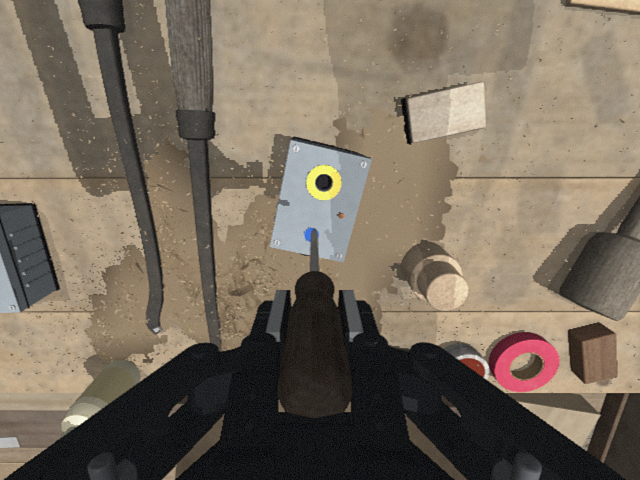

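Run:
```python
from h import *
c=read_camera('wrist');s=sense()
h=onz(c,323.4,182,.064);m=onz(c,311,234.4,.064);zt=s['tool_pos'][2]-.1253
t=onz(c,314.7,229.3,zt)
print(h,m,np.linalg.norm(h-m),t,t-s['tool_pos'],s['time'])
```

```text
[0.5077 0.1749 0.064 ] [0.5646 0.1619 0.064 ] 0.058339704645630576 [0.5344 0.1657 0.1447] [-0.0006  0.0008 -0.1253] 10.55
```

```bash
python3 - <<'E'
from h import *
arm.line_to([.5645,.161,.25],rate=.12)
print(arm.line_to([.5645,.161,.201],rate=.06,stop_force=6))
arm.wait(1.3)
s=sense();print(s['gripper_width'],s['wrist_force'],s['tool_pos'],s['time'])
for n in ('side','wrist'):
    c=snap(n,n[0]+'5');print(n,proj(c,s['tool_pos']+np.array([0,0,-.1253])),proj(c,[.564,.1618,.064]))
E
python3 -c "
import cv2,numpy as np
a=cv2.imread('pics/s5.png')[180:280,240:340];a=cv2.resize(a,None,fx=3.9,fy=3.9);b=cv2.imread('pics/w5.png');b=b[150:280,250:380];b=cv2.resize(b,None,fx=3,fy=3);cv2.imwrite('pics/c5.png',np.hstack([a,b]))"
```

```text
False
0.022457508389126284 [ 0.2416  0.3323 -1.2224] [0.5645 0.161  0.201 ] 13.2667
side (np.float64(295.26575085593964), np.float64(219.7441413210205)) (np.float64(295.13673079928884), np.float64(223.36697647736656))
wrist (np.float64(313.60481133157776), np.float64(230.03559321548613)) (np.float64(314.53683585795625), np.float64(225.54907186883491))
```

View pics/c5.png

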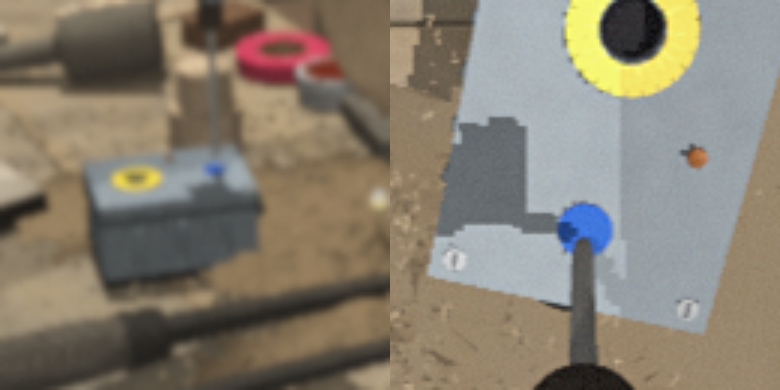

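```bash
python3 - <<'E'
from h import *
c=read_camera('wrist');s=sense()
h=onz(c,330.3,159.7,.064);m=onz(c,314.7,225.6,.064);print(h,m,np.linalg.norm(h-m))
t=onz(c,250+193/3-.3,150+240/3-.3,s['tool_pos'][2]-.1253);print(t-s['tool_pos'])
arm.wait(.5)
x,y=.5075,.1740
arm.line_to([.5645,.161,.215],rate=.06)
arm.line_to([x,y,.215],rate=.06)
arm.wait(.3)
s=sense();print(s['wrist_force'],s['tool_pos'],s['time'])
for n in ('side','wrist'):
    c=snap(n,n[0]+'6');print(n,proj(c,s['tool_pos']+np.array([0,0,-.1253])),proj(c,[.507,.1747,.064]))
E
python3 -c "
import cv2,numpy as np
a=cv2.imread('pics/s6.png')[180:280,240:340];a=cv2.resize(a,None,fx=3.9,fy=3.9);b=cv2.imread('pics/w6.png');b=b[180:258,275:353];b=cv2.resize(b,None,fx=5,fy=5);cv2.imwrite('pics/c6.png',np.hstack([a,b]))"
```

```text
[0.5084 0.1746 0.064 ] [0.564  0.1619 0.064 ] 0.05709536698251824
[-0.0003  0.0004 -0.1253]
[0.7257 0.1764 0.0236] [0.5077 0.1739 0.2149] 15.725
side (np.float64(274.94725428213616), np.float64(217.7029281071548)) (np.float64(275.13454188747136), np.float64(225.8259216554229))
wrist (np.float64(313.597881060603), np.float64(230.11005818412167)) (np.float64(314.4734717160064), np.float64(221.1687161198785))
```

View pics/c6.png

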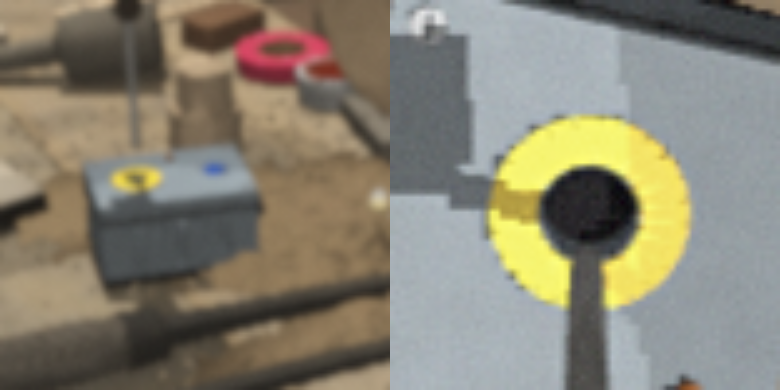

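Run:
```python
from h import *
x,y=.5072,.1739
print(arm.line_to([x,y,.168],rate=.04,stop_force=4))
s=sense();print(s['wrist_force'],s['tool_pos'],s['time'])
if s['tool_pos'][2]<.17:
  for z in np.arange(.166,.1569,-.0015):
    r=arm.line_to([x,y,z],rate=.02,stop_force=8)
    arm.wait(.15);s=sense();print(r,z,s['wrist_force'],s['tool_pos'][2],s['gripper_width'],s['time'])
```

```text
False
[-0.371  -0.6963 -0.7572] [0.5074 0.1739 0.1683] 17.15
False 0.166 [-0.4171  0.3929 -1.1471] 0.1660225322683938 0.022242452269191148 17.55
False 0.1645 [-1.2256  0.0613 -1.4149] 0.16448354493654796 0.02238243251083657 17.95
False 0.163 [-0.0213  0.0739 -0.0125] 0.16299510728611347 0.022192412363668423 18.35
False 0.1615 [ 1.0376  0.0875 -0.9716] 0.16150463953059088 0.0226184402871615 18.75
False 0.16 [ 0.0221 -0.9489  1.5393] 0.16020996603634924 0.02243970639777522 19.15
False 0.1585 [0.2828 0.2741 1.4556] 0.15858874550955107 0.022574480422368218 19.55
False 0.157 [ 0.8814 -0.0977  1.4405] 0.15705716383845203 0.022709555093949584 19.95
```

```bash
python3 - <<'E'
from h import *
x,y=.5072,.1739
for z in np.arange(.156,.1529,-.001):
    r=arm.line_to([x,y,z],rate=.02,stop_force=8)
    f=[]
    for i in range(10): arm.wait(.04);f.append(sense()['wrist_force'])
    s=sense();print(r,z,np.mean(f,0),s['tool_pos'],s['gripper_width'],s['time'])
for n in ('side','wrist'):snap(n,n[0]+'7')
E
python3 -c "
import cv2,numpy as np
a=cv2.imread('pics/s7.png')[180:280,240:340];a=cv2.resize(a,None,fx=3.9,fy=3.9);b=cv2.imread('pics/w7.png');b=b[180:310,265:395];b=cv2.resize(b,None,fx=3,fy=3);cv2.imwrite('pics/c7.png',np.hstack([a,b]))"
```

```text
False 0.156 [0.2698 0.4472 2.683 ] [0.5072 0.1739 0.156 ] 0.0223890688376717 20.6167
False 0.155 [0.3862 0.3477 3.1326] [0.5072 0.1739 0.155 ] 0.022536274409150594 21.2833
False 0.154 [0.3838 0.3226 3.4158] [0.5072 0.1739 0.154 ] 0.02226427704959174 21.95
False 0.153 [0.1521 0.1819 3.704 ] [0.5072 0.1739 0.153 ] 0.022044650478313936 22.6167
```

View pics/c7.png

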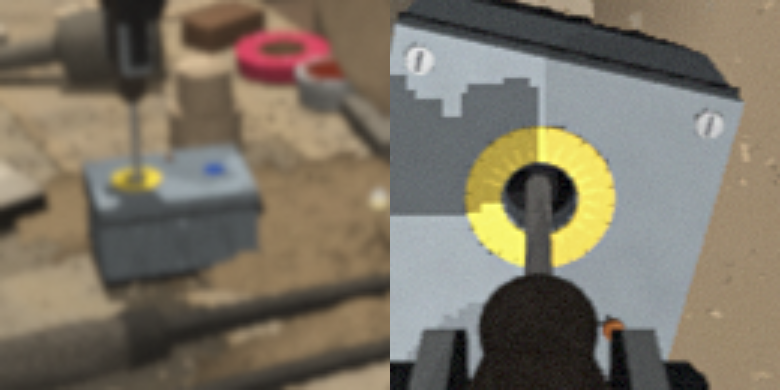

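Run:
```python
from h import *
from rig import workorder
r=arm.line_to([.5072,.1739,.1522],rate=.02,stop_force=8)
f=[]
for i in range(12): arm.wait(.04);f.append(sense()['wrist_force'])
s=sense();print(r,np.mean(f,0),s['tool_pos'],s['gripper_width'],s['time'])
workorder.sign_off()
```

```text
False [0.4187 0.313  4.096 ] [0.5072 0.1739 0.1522] 0.022183415712466095 23.4667
the job is handed in; nothing more can be done
```

I pulled the screwdriver from the block and held its tip about 1 cm above the yellow-ringed box's blue dot, still, for more than 1.3 s. I then put the blade through the ringed hole and pressed the red button. I signed off at 23.5 s with the screwdriver still gripped and the button held down.

- **Button travel:** the position at first contact puts the button about 8 mm down. The force reading puts it at about 7 mm. There was no sensor for the travel itself, so this is an estimate. Both figures are above the 5 mm needed and short of the 10 mm stop.
- **Force:** the averaged wrist force was about 4.1 N, or roughly 4.8 N allowing for the −0.7 N or so read before contact. It rose at about 0.4 N per mm during the press, as the spring should. No move stopped early on its force limit.
- **Grip:** the gripper opening stayed at 22.2 mm, so the handle did not slip noticeably.
- **Camera checks:** the tip agreed with its predicted position to about 1 mm. The last pictures showed the blade inside the yellow-ringed hole. Side and top views differed by about 5 mm in y for that box. I relied on the wrist view there, which put the hole-to-dot distance at 57 to 58 mm against the stated 58 mm.
- **Other objects:** I kept the arm clear of the green-ringed box and the loose objects, and no picture showed them moved, but I did not measure them again at the end.

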